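# Back the indexing wheel off by one notch

## Robot

A 6-joint arm with a two-finger parallel gripper is mounted at the origin on the work surface; the furniture and walls round the work are solid. World frame = base frame: x ahead of the robot, y to its left, z up, the work surface at z = 0. Lengths are in m, angles in degrees, forces in N, time in s.
With the tool pointing down it reaches from about 0.275 to 0.725 m from the base axis. Payload 5.6 kg.
Tool frame: the origin (TCP) lies midway between the tips of the shut fingers; the grasp point (between the pads) lies 19 mm behind it; z points along the fingers, y is the line along which they close (so a half turn about z gives the same grasp; the last joint's range is limited). The gripper opens to 85 mm and grips with 20 to 120 N. Pads are 22 mm wide; open, the fingers measure 114 mm over their backs; the gripper's body (76 mm by 85 mm) begins 54 mm behind the grasp point. The pads swing forward as they close: fully open they stand 13 mm farther back than shut.
Start: joints at [-49.813, 14.616, 6.199, 0, -81.583, -16.306], TCP at [0.223, -0.503, 0.231] pointing down, gripper open.
Joint ranges: [-168.99, 168.99], [-69.2, 112.95], [-62.41, 85.93], [-164.36, 98.24], [-168.68, -3.75], [-174.98, 174.98]. Speed limits (degrees/s): [147.25, 147.25, 180, 180, 180, 180].

## Interface

Orientations are given as a 3x3 rotation matrix whose columns are the frame's x, y, z axes.
In Python, from cell import manip gives the robot as it stands.
- The arm moves only by the shell command python3 -m pendant 'ROWS' [FORCE]. ROWS is a JSON object of lists of equal length, an entry for each row: "gripper": the finger opening in cm, from 0 to 8.54; "offset": the shift along the world's x, y, z in cm, a list of three; "delta_rot": the turn, a rotation vector about the world's x, y, z in rad, a list of three. In form: {"gripper": [gripper, ...], "offset": [[tx, ty, tz], ...], "delta_rot": [[wx, wy, wz], ...]}. A call has 1 to 8 rows; each row is the pose to reach, as a shift and turn from the pose commanded when the call began; what a row does not reach only later rows make up. A row lasts 1/10 s, in which the tool goes at most 50 mm and 8.59 degrees, less where a joint would pass 70% of its speed; a pose out of reach is approached as far as the arm can. A call with a gripper value outside its range is refused whole. The fingers move at their own pace and stop on an object; FORCE is the grip in N (left out, the last holds). Time passes only in rows, so rows that repeat a pose let the fingers close. It gives the time, the measured TCP pose, the force, the opening and the grip force at its end, in the units of the state.
- manip.get_obs(): the state, without advancing time (a new reading comes with each control period).
- manip.snapshot(name): name is "side" or "top" or "wrist"; returns the picture (420x560x3 uint8, blue, green, red); there is no depth.
- manip.calibration(name): a dict with "camera_matrix" (3x3 intrinsics, pixels), "D" ([k1, k2, p1, p2, k3] as OpenCV has them; the pictures are not rectified), "extrinsics" (4x4, takes a point from camera to world coordinates). Camera axes: x right, y down, z forward; pixel columns grow to the right and rows downward; lengths in m; the calibration is good to about 2 mm. A picture is of the moment at which its call begins: read the wrist's pose just before it. calibration takes no time and is no camera call; for the wrist camera it gives the pose at the moment of the call.
- manip.job_done(): hands the job in; it is judged then, once.
The state is a dict: "clock": time; "joint_pos": joint angles; "joint_velocities": joint speeds; "tau": joint torques, N m; "position": TCP position; "orientation": TCP orientation; "ft_force": force on the tool from outside, world axes, zero at the start; "moment": the same for the moment, N m; "finger_gap": finger opening in m; "grip_force": force on a finger pad.
Only numpy, scipy, OpenCV 4.12 (cv2) and the standard library are available. Lean on these libraries where they do the work, as an engineer would, in place of code of your own. Each camera call takes 0.05 s, during which the arm holds its last target. There are 200 camera calls.

## Task

The indexing wheel with the cup on it has been advanced one notch too far. Lift the brass pawl out of the teeth with a fingertip on its red-balled thumb lever so that it stays tipped back, push the wheel by a blue pin exactly one notch (one tooth) backward, which is clockwise seen from above, then tip the pawl back down so that it is fully seated in the bottom of the next notch. Work by pushing with the fingertips only, lift nothing off its place, and leave the cup standing in the middle of the wheel and the bottle and tub where they are.

Things in the scene. Friction and masses are not known exactly. Their poses are not given: they have to be found in the camera images.
- stand: Grey cast stand of the indexing wheel, fixed to the bench. Origin on the bench under the wheel's axis, z up. The pawl is on its +y side, on a grey post (24 x 16 mm, 84 mm high) that stands outside the rim at (55, 146) mm in this frame.
- wheel_top (a point): Centre of the top of the aluminium wheel, a level disc 248 mm across, top 50 mm above the bench. A crown of 12 saw teeth, 13 mm high, runs round its edge, 103 to 121 mm from the axis: steep faces look clockwise, ramps fall counter-clockwise. With the pawl up, one tooth must pass; the pawl then drops on that tooth's ramp.
- wheel (a joint): Turn of the wheel, rad: near 0 at the start, positive counter-clockwise from above (forward), negative clockwise (backward, blocked while the pawl is down). One notch = 0.524. Friction 0.12 N m holds it where left. With the pawl dropped on the next ramp, pushing on backward brings the steep face against the nose at about -0.55, a firm stop.
- pin_0 (a point): Centre of the top of the first of four upright blue push pins on the wheel, 12 mm thick, 34 mm high above the disc (top 84 mm above the bench), 82 mm from the axis, at 45 degrees in the stand's frame when the wheel reads 0. They go round with the wheel.
- pin_1 (a point): The same, second pin, at 135 degrees.
- pin_2 (a point): The same, third pin, at 225 degrees.
- pin_3 (a point): The same, fourth pin, at 315 degrees.
- pawl (a joint): Lift of the brass pawl, rad: 0 = fully down in a notch, 1.9 = tipped right back on its stop. Lifted past 1.5 it falls open and stays; below 1.2 it falls shut; between, hinge friction may hold it. On top of a tooth it reads about 0.2. Light: under 1 N at the ball.
- pawl_pivot (a point): Middle of the pawl's hinge, 74 mm above the bench, at (55, 112) mm in the stand's frame; hinge axis level, along the stand's y. The arm, 10 mm thick, runs 55 mm toward the stand's -x; the nose hangs from its end. With the pawl tipped back the arm stands upright above the pivot.
- pawl_ball (a point): Centre of the red ball (14 mm) on the pawl's thumb lever, a 7 mm rod 45 mm long from the pivot. Pawl down: it leans 30 degrees from upright toward the nose, ball 39 mm above the pivot; pushing it toward the stand's +x lifts the nose. Pawl tipped back: the lever lies nearly level toward the stand's +x.
- pawl_nose (a point): Centre of the pawl's rounded nose, 55 mm from the pivot toward the stand's -x and 17.5 mm below it when the pawl is down.
- cup_mid (a point): Middle (half-way up) of the blue-grey glazed cup, 84 mm across and 65 mm high, standing loose on the middle of the wheel.
- bottle_mid (a point): Middle of a capped bottle with purple label, 72 mm across, 149 mm high, loose on the bench to the left.
- tub_mid (a point): Middle of a grey tub with red lid, 100 mm across, 116 mm high, loose on the bench to the right.
There are look-alikes about, which are no part of the job. There is more than one size of the part that bears cup_mid; the job needs the smallest.

How it is judged (in metres and radians):
On the way, in this order (a step that is already met when the one before it is completed fails the run):
1. the pawl is lifted clear of the teeth while the wheel has not yet gone back (value of joint pawl above 0.7 rad and value of joint wheel above -0.12 rad), for 0.2 s.
2. with the pawl up, the wheel is pushed backward past the tooth (value of joint pawl above 0.35 rad and value of joint wheel below -0.2 rad), for 0.1 s.
At the end, for the whole second after the job is handed in: The pawl is down in the bottom of a notch (under 0.07 rad) and the wheel stands still one notch back (between -0.42 and -0.58 rad); the cup stands upright within 25 mm of the middle of the wheel (value of joint pawl below 0.07 rad and value of joint wheel between -0.58 and -0.42 rad and velocity of joint wheel between -0.05 and 0.05 rad/s and horizontal distance between cup_mid and stand below 0.025 m and angle between cup_mid's own z axis and vertical below 0.1 rad and height (world z) of cup_mid above 0.075 m); the robot touches nothing.
It fails at once if the wheel is turned back well beyond one notch, or forward (value of joint wheel below -0.75 rad or value of joint wheel above 0.25 rad).
It fails at once if the cup is lifted, tipped or pushed off the middle (height (world z) of cup_mid above 0.1 m or angle between cup_mid's own z axis and vertical above 0.3 rad or horizontal distance between cup_mid and stand above 0.03 m).
It fails at once if the bottle or the tub is moved (distance of any of bottle_mid, tub_mid from where it was at the start of the episode above 0.03 m).
It also fails if it takes over 72 s, if anything falls off the work surface, if the arm or the gripper's body presses on something with over 40 N, if the wrist force passes 120 N, or if a joint passes its speed limit or range.

## Working session

There is one attempt and no reset: what is moved stays moved. The work goes in short steps, Python scripts to look and compute and a shell command to move; the robot and the scene stay as the last step left them, time stands still between calls to the robot, and variables do not carry over. Pictures are saved under pics/ and viewed, at most 10 in all, crops included, and the job is handed in when it is done.

```bash
mkdir -p pics; ls; python3 - <<'E'
from cell import manip
import cv2,numpy as np
for n in ["side","top"]:
    im=manip.snapshot(n); cv2.imwrite(f"pics/{n}0.png",im)
    c=manip.calibration(n); print(n,np.round(c["camera_matrix"],1).tolist(),np.round(c["D"],3),np.round(c["extrinsics"],3).tolist())
print(manip.get_obs())
E
```

```text
pics
side [[469.0, 0.0, 280.6], [0.0, 469.0, 213.6], [0.0, 0.0, 1.0]] [-0.052  0.     0.     0.     0.   ] [[-0.055, -0.433, 0.9, -0.66], [-0.998, 0.022, -0.051, 0.093], [0.002, -0.901, -0.433, 0.641], [0.0, 0.0, 0.0, 1.0]]
top [[426.0, 0.0, 280.9], [0.0, 426.0, 213.9], [0.0, 0.0, 1.0]] [-0.048  0.     0.     0.     0.   ] [[0.009, -0.995, 0.102, 0.403], [-1.0, -0.009, -0.001, 0.04], [0.002, -0.102, -0.995, 1.207], [0.0, 0.0, 0.0, 1.0]]
{'clock': 0.1, 'joint_pos': array([-4.98134300e+01,  1.46505090e+01,  6.13786798e+00, -2.47583218e-02,
       -8.15827500e+01, -1.63060160e+01]), 'joint_velocities': array([ 0.07428188, -0.09013996,  0.1278872 ,  0.07772694,  0.00243558,
        0.08319692]), 'tau': array([-4.46405975e-03, -3.87604880e+01,  2.38469589e+01,  5.37812501e+00,
       -3.90959161e-03,  7.36328673e-06]), 'position': array([ 0.22252889, -0.50248921,  0.23047535]), 'orientation': array([[-9.14417134e-01, -4.04772462e-01, -7.47750164e-04],
       [-4.04773148e-01,  9.14415826e-01,  1.54770556e-03],
       [ 5.72859933e-05,  1.71791767e-03, -9.99998523e-01]]), 'ft_force': array([ 0.21675002, -0.20480787, -0.44708349]), 'moment': array([-0.00723199,  0.0040319 , -0.00825207]), 'grip_force': 0.0, 'finger_gap': 0.08521029963367241}
```

View pics/side0.png

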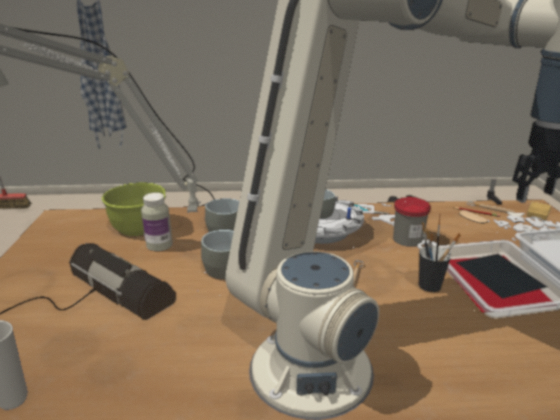

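View pics/top0.png

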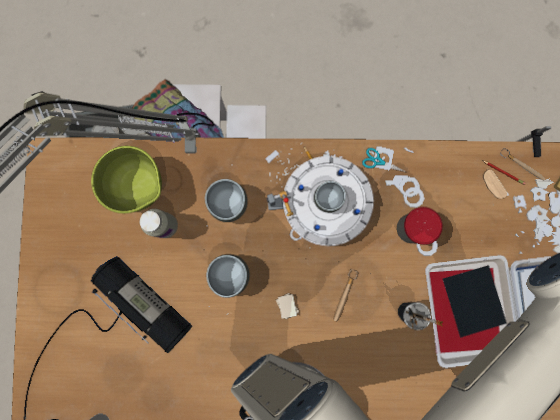

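Top view: the wheel is at (329,200) with a cup on it at (331,196). Two larger look-alike cups stand on the bench at (226,200) and (228,275). The cup on the wheel is the smallest and is the one meant. The bottle is at (155,222), the tub at (423,226), and the pawl post with the red ball at about (283,202). I'll enlarge a crop to confirm.

```bash
python3 - <<'E'
import cv2
im=cv2.imread("pics/top0.png")[145:255,255:395]
cv2.imwrite("pics/crop.png",cv2.resize(im,None,fx=5.4,fy=5.4,interpolation=cv2.INTER_CUBIC))
E
```

```text
(no output)
```

View pics/crop.png

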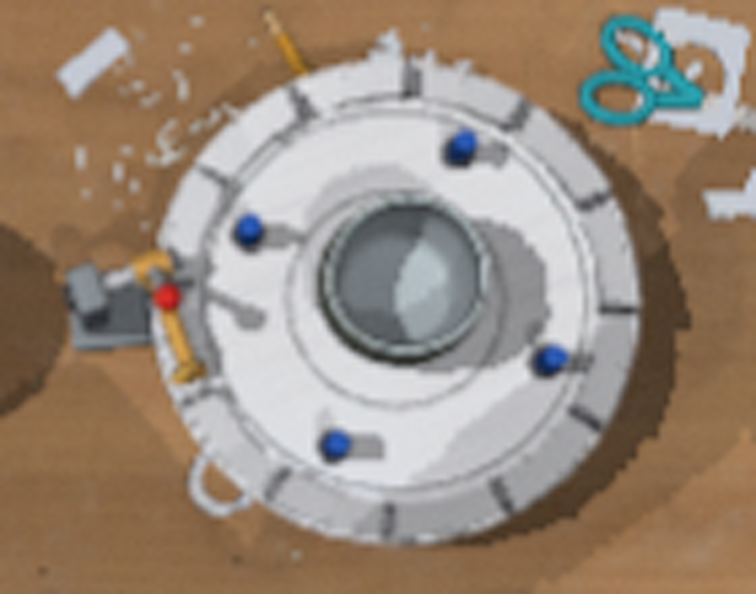

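The crop shows four blue pins at crop (462,146), (249,230), (336,444) and (550,359). The red ball is at (167,297), the brass pivot at (152,266) and the nose at (185,370). The small cup is in the middle at (405,280). Next I'll solve the stand pose from the pins and ball.

```bash
cat > h.py <<'E'
import cv2,numpy as np
from cell import manip
def ray(c,uv,z):
    K,D,T=[np.array(c[k],float) for k in("camera_matrix","D","extrinsics")]
    p=cv2.undistortPoints(np.array(uv,float).reshape(-1,1,2),K,D)[:,0]
    d=np.c_[p,np.ones(len(p))]@T[:3,:3].T; o=T[:3,3]
    return o+d*((z-o[2])/d[:,2])[:,None]
def proj(c,P):
    K,D,T=[np.array(c[k],float) for k in("camera_matrix","D","extrinsics")]
    R=T[:3,:3].T; return cv2.projectPoints(np.array(P,float).reshape(-1,1,3),cv2.Rodrigues(R)[0],-R@T[:3,3],K,D)[0][:,0]
E
cat > m.py <<'E'
from h import *
c=manip.calibration("top"); im=cv2.imread("pics/top0.png"); hsv=cv2.cvtColor(im,cv2.COLOR_BGR2HSV)
def near(m,uv,r=7):
    M=np.zeros_like(m); cv2.circle(M,tuple(int(round(v)) for v in uv),r,255,-1); ys,xs=np.where((m>0)&(M>0)); return xs.mean(),ys.mean(),len(xs)
f=lambda a,b:(a/5.4+255,b/5.4+145)
blue=cv2.inRange(hsv,(105,120,60),(130,255,255)); red=cv2.inRange(hsv,(0,170,120),(8,255,255))|cv2.inRange(hsv,(172,170,120),(180,255,255))
pins=[near(blue,f(*p),5) for p in[(249,230),(336,444),(550,359),(462,146)]]
ball=near(red,f(167,297),5); print(np.round(pins,1),np.round(ball,1))
P=ray(c,[p[:2] for p in pins],0.082)[:,:2]; C=P.mean(0); print(P.round(4),"C",C.round(4),"r",np.linalg.norm(P-C,axis=1).round(4))
a=np.degrees(np.arctan2(*(P-C).T[::-1])); print("ang",a.round(1))
b=ray(c,[ball[:2]],0.113)[0]; print("ball",b.round(4),np.linalg.norm(b[:2]-C), np.degrees(np.arctan2(*(b[:2]-C)[::-1])), "expect",np.hypot(32.5,112),np.degrees(np.arctan2(112,32.5)))
for n,uv,z in[("nose",f(185,368),.06),("piv",f(152,264),.078),("cup rim",f(407,278),.115)]: print(n,ray(c,[uv],z)[0].round(4))
E
python3 m.py
```

```text
[[300.6 187.1  17. ]
 [316.8 226.8  19. ]
 [356.4 211.2  20. ]
 [340.1 171.6  20. ]] [285.7 199.7  15. ]
[[ 0.5909 -0.0137]
 [ 0.4849 -0.0572]
 [ 0.5275 -0.1627]
 [ 0.634  -0.1197]] C [ 0.5593 -0.0883] r [0.081  0.0807 0.0809 0.081 ]
ang [  67.1  157.3 -113.1  -22.8]
ball [0.5524 0.0262 0.113 ] 0.11466096873936198 93.45633524720894 expect 116.62010975813735 73.81840375481741
nose [0.5229 0.0157 0.06  ]
piv [0.5727 0.0328 0.078 ]
cup rim [ 0.5616 -0.0894  0.115 ]
```

```bash
python3 -m pendant '{"gripper":[0,0,0,0,0,0,0,0],"offset":[[2.4,4.2,0],[4.8,8.4,0],[7.2,12.6,0],[9.6,16.8,0],[12,21,0],[14.4,25.2,0],[16.8,29.4,0],[19.2,33.6,0]],"delta_rot":[[0,0,-0.02],[0,0,-0.04],[0,0,-0.07],[0,0,-0.07],[0,0,-0.07],[0,0,-0.07],[0,0,-0.07],[0,0,-0.07]]}' 20; python3 -m pendant '{"gripper":[0,0,0,0,0,0,0,0],"offset":[[2.1,3.7,0],[4.2,7.4,0],[6.3,11.1,0],[8.4,14.8,-1],[10.6,18.4,-2],[10.6,18.4,-5],[10.6,18.4,-7],[10.6,18.4,-7]],"delta_rot":[[0,0,0],[0,0,0],[0,0,0],[0,0,0],[0,0,0],[0,0,0],[0,0,0],[0,0,0]]}'
python3 - <<'E'
from h import *
cv2.imwrite("pics/w1.png",manip.snapshot("wrist")); cv2.imwrite("pics/t1.png",manip.snapshot("top")); o=manip.get_obs(); print(o["position"],o["orientation"],o["ft_force"])
E
```

```text
clock: 0.9
position: [0.415, -0.1649, 0.2312]
orientation: [[-0.94, -0.34, -0.0], [-0.34, 0.94, 0.0], [0.0, 0.0, -1.0]]
ft_force: [1.3, -1.1, -0.5]
finger_gap: 0.0003
grip_force: 0.0
clock: 1.7
position: [0.5184, 0.0172, 0.1578]
orientation: [[-0.94, -0.34, -0.007], [-0.34, 0.94, -0.001], [0.007, 0.001, -1.0]]
ft_force: [-0.8, -0.1, -0.7]
finger_gap: 0.0001
grip_force: 0.0
[0.52074199 0.01683006 0.16164869] [[-9.40444208e-01 -3.39947955e-01 -2.83576222e-04]
 [-3.39947699e-01  9.40444083e-01 -6.98849007e-04]
 [ 5.04259871e-04 -5.60827416e-04 -9.99999716e-01]] [-0.21173264 -0.06114377  0.64952374]
```

View pics/w1.png

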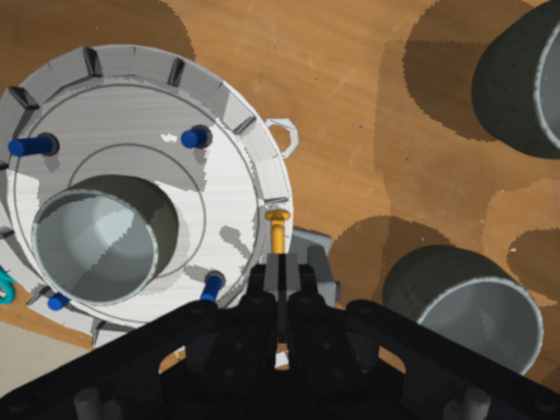

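The wrist picture shows the nose at (278,214), in line with the shut fingertips at x≈279, so the finger plane lines up with the pawl. I'll descend and push the ball.

```bash
python3 -m pendant '{"gripper":[0,0,0,0,0,0,0,0],"offset":[[0,0,-2.5],[0,0,-5],[0,0,-5.3],[0,0,-5.3],[0.9,0.33,-5.3],[1.4,0.5,-5.2],[1.9,0.7,-5.0],[2.4,0.87,-4.8]],"delta_rot":[[0,0,0],[0,0,0],[0,0,0],[0,0,0],[0,0,0],[0,0,0],[0,0,0],[0,0,0]]}'; python3 - <<'E'
from h import *
cv2.imwrite("pics/t2.png",manip.snapshot("top"));cv2.imwrite("pics/w2.png",manip.snapshot("wrist"));cv2.imwrite("pics/s2.png",manip.snapshot("side"));o=manip.get_obs(); print(o["position"],o["ft_force"])
E
```

```text
clock: 2.6
position: [0.5455, 0.026, 0.114]
orientation: [[-0.94, -0.34, 0.001], [-0.34, 0.94, 0.0], [-0.001, -0.0, -1.0]]
ft_force: [-0.1, -0.6, 0.4]
finger_gap: -0.0
grip_force: 0.3
[0.54517442 0.02599576 0.11346816] [-1.29489106 -0.70797604 -0.04646794]
```

```bash
python3 -m pendant '{"gripper":[0,0,0,0,0,0,0,0],"offset":[[0.6,0.22,0.1],[1.2,0.44,0.1],[2.1,0.77,0],[3.0,1.09,-0.2],[3.7,1.35,-0.6],[4.2,1.53,-0.9],[4.6,1.68,-1.2],[4.9,1.79,-1.3]],"delta_rot":[[0,0,0],[0,0,0],[0,0,0],[0,0,0],[0,0,0],[0,0,0],[0,0,0],[0,0,0]]}'; python3 - <<'E'
from h import *
a=[manip.snapshot(n) for n in("top","wrist")]; t=cv2.resize(a[0][140:260,230:370],None,fx=3,fy=3)
cv2.imwrite("pics/c3.png",np.hstack([cv2.resize(t,(420,360)),cv2.resize(a[1],(380,360))]));o=manip.get_obs(); print(o["position"],o["ft_force"])
E
```

```text
clock: 3.55
position: [0.5937, 0.0438, 0.0996]
orientation: [[-0.94, -0.34, -0.001], [-0.34, 0.94, -0.0], [0.001, 0.0, -1.0]]
ft_force: [-0.1, 0.3, 0.1]
finger_gap: -0.0003
grip_force: 0.0
[0.59384505 0.04376343 0.09996269] [0.29135493 0.01839155 0.56399072]
```

View pics/c3.png

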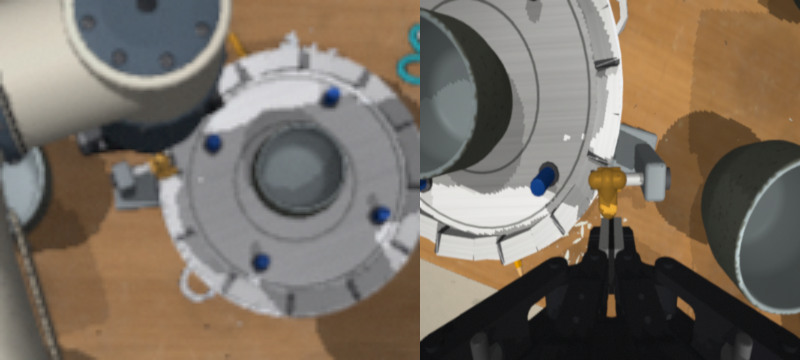

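The pictures show the brass arm standing upright at the hinge (left image about (160,165), right image about (610,185)), with the finger just beyond it. I'll raise straight up and check that it stays.

```bash
python3 -m pendant '{"gripper":[0,0,0,0,0,0,0,0],"offset":[[0,0,1],[0,0,3],[0,0,6],[-2.5,-2.5,9],[-5,-5,9],[-7,-8,9],[-9,-11.5,9],[-9,-11.5,9]],"delta_rot":[[0,0,0],[0,0,0],[0,0,0],[0,0,0],[0,0,0.1],[0,0,0.25],[0,0,0.4],[0,0,0.55]]}'; python3 - <<'E'
from h import *
a=[manip.snapshot(n) for n in("top","wrist")]; t=cv2.resize(a[0][140:260,230:370],None,fx=3,fy=3); cv2.imwrite("pics/t4.png",a[0])
cv2.imwrite("pics/c4.png",np.hstack([cv2.resize(t,(420,360)),cv2.resize(a[1],(380,360))]));o=manip.get_obs(); print(o["position"],o["ft_force"])
c=manip.calibration("top"); hsv=cv2.cvtColor(a[0],cv2.COLOR_BGR2HSV); C=np.array([.5593,-.0883,0]);ex=np.array([.9397,.342,0]);ey=np.array([-.342,.9397,0]);pv=C+.055*ex+.112*ey
for th in(0,1.2,1.5,1.7,1.9):
  al=th-np.pi/6; print(th,"ball",proj(c,pv+.045*np.sin(al)*ex+[0,0,.074+.045*np.cos(al)]).round(1),"armtip",proj(c,pv+.055*np.sin(th-np.pi/2)*ex+[0,0,.074+.055*np.cos(th-np.pi/2)]).round(1))
red=cv2.inRange(hsv,(0,170,100),(8,255,255))|cv2.inRange(hsv,(172,170,100),(180,255,255))
_,_,s,ce=cv2.connectedComponentsWithStats(red); print([(c_.round(1).tolist(),int(q[4])) for c_,q in zip(ce,s) if 230<c_[0]<370 and 140<c_[1]<260])
E
```

```text
clock: 4.45
position: [0.5016, -0.0742, 0.1922]
orientation: [[-0.621, -0.783, 0.002], [-0.783, 0.621, -0.0], [-0.001, -0.002, -1.0]]
ft_force: [0.0, 1.0, 0.4]
finger_gap: 0.0002
grip_force: 0.0
[ 0.50335048 -0.07216354  0.19179455] [ 0.34616149 -0.44856171 -0.10483936]
0 ball [[285. 200.]] armtip [[288.9 213.3]]
1.2 ball [[278.5 182.1]] armtip [[284.7 198.4]]
1.5 ball [[277.4 179.5]] armtip [[282.6 192.4]]
1.7 ball [[276.8 178.6]] armtip [[281.2 188.4]]
1.9 ball [[276.5 178.2]] armtip [[279.8 184.7]]
[([277.3, 208.5], 232241)]
```

View pics/c4.png

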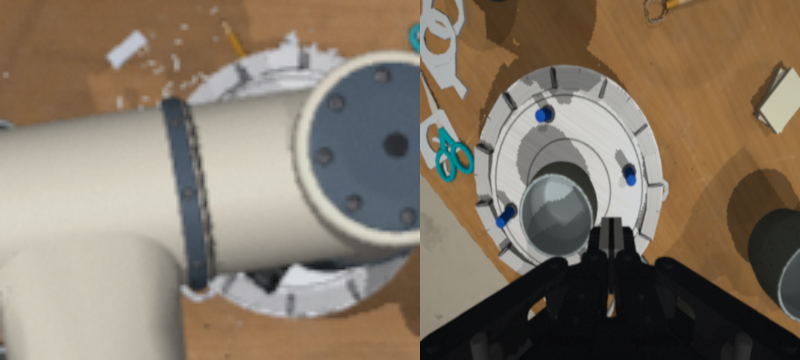

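```bash
python3 -m pendant '{"gripper":[0,0,0],"offset":[[-2.6,-1.0,0],[-2.6,-1.0,-3],[-2.6,-1.0,-4]],"delta_rot":[[0,0,0],[0,0,0],[0,0,0]]}'; python3 - <<'E'
from h import *
a=[manip.snapshot(n) for n in("top","wrist")]; cv2.imwrite("pics/t5.png",a[0])
cv2.imwrite("pics/c5.png",np.hstack([cv2.resize(a[0][150:240,240:345],(420,360)),cv2.resize(a[1],(380,360))]));o=manip.get_obs(); print(o["position"],o["ft_force"])
hsv=cv2.cvtColor(a[0],cv2.COLOR_BGR2HSV)
for m in(cv2.inRange(hsv,(0,170,100),(6,255,255))|cv2.inRange(hsv,(174,170,100),(180,255,255)),cv2.inRange(hsv,(105,120,60),(130,255,255))):
  _,_,s,ce=cv2.connectedComponentsWithStats(m); print([(c_.round(1).tolist(),int(q[4])) for c_,q in zip(ce[1:],s[1:]) if 260<c_[0]<370 and 140<c_[1]<260 and q[4]>3])
E
```

```text
clock: 4.85
position: [0.4765, -0.0808, 0.1488]
orientation: [[-0.627, -0.779, -0.002], [-0.779, 0.627, 0.001], [0.001, 0.002, -1.0]]
ft_force: [0.2, -0.2, 0.2]
finger_gap: 0.0002
grip_force: 0.0
[ 0.47697543 -0.08094919  0.14917168] [0.07406107 1.17638969 0.33122633]
[([276.6, 178.1], 14)]
[([340.1, 171.6], 20), ([300.6, 186.9], 17)]
```

View pics/c5.png

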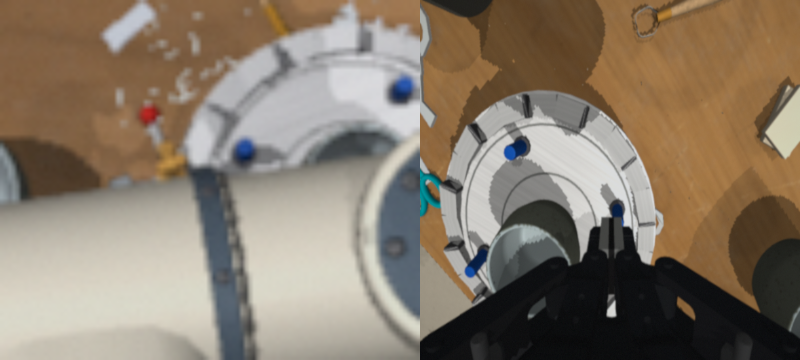

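The red ball is at (276.6,178.1), where I predicted it for 1.9 rad, so the pawl is fully open and the wheel hasn't moved. Now I'll descend behind pin_1 and push.

```bash
python3 -m pendant '{"gripper":[0,0,0,0,0,0],"offset":[[0,0,-3],[0,0,-6],[0,0,-7.9],[0,0,-7.9],[0.1,0.35,-7.9],[0.15,0.68,-7.9]],"delta_rot":[[0,0,0],[0,0,0],[0,0,0],[0,0,0],[0,0,0],[0,0,0]]}'; python3 -m pendant '{"gripper":[0,0,0,0,0,0,0,0],"offset":[[0.08,0.35,0],[0.16,0.7,0],[0.26,1.04,0],[0.37,1.38,0],[0.5,1.7,0],[0.65,2.05,0],[0.8,2.36,0],[0.98,2.68,0]],"delta_rot":[[0,0,0],[0,0,0],[0,0,0],[0,0,0],[0,0,0],[0,0,0],[0,0,0],[0,0,0]]}'
cat > pins.py <<'E'
from h import *
import sys
im=manip.snapshot("top"); cv2.imwrite(f"pics/{sys.argv[1]}.png",im); hsv=cv2.cvtColor(im,cv2.COLOR_BGR2HSV); c=manip.calibration("top"); C=np.array([.5593,-.0883])
o=manip.get_obs(); print(o["clock"],o["position"].round(4),o["ft_force"].round(1))
_,_,s,ce=cv2.connectedComponentsWithStats(cv2.inRange(hsv,(105,120,60),(130,255,255)))
for p,q in zip(ce[1:],s[1:]):
    if q[4]<7 or q[4]>40: continue
    d=ray(c,[p],.082)[0,:2]-C
    if abs(np.hypot(*d)-.081)<.005: a=np.degrees(np.arctan2(d[1],d[0])); print("pin",p.round(1),q[4],a.round(1),"dwheel from start",round(float(np.radians((a-67.1+60)%90-60)),3))
r=cv2.inRange(hsv,(0,170,90),(6,255,255))|cv2.inRange(hsv,(174,170,90),(180,255,255))
_,_,s,ce=cv2.connectedComponentsWithStats(r); print("red",[(p.round(1).tolist(),int(q[4])) for p,q in zip(ce[1:],s[1:]) if 265<p[0]<300 and 165<p[1]<215])
E
python3 pins.py t6
```

```text
clock: 5.55
position: [0.4808, -0.0744, 0.0731]
orientation: [[-0.624, -0.781, 0.003], [-0.781, 0.624, -0.001], [-0.001, -0.003, -1.0]]
ft_force: [0.1, -1.7, -0.0]
finger_gap: -0.0002
grip_force: 0.5
clock: 6.35
position: [0.489, -0.0475, 0.0712]
orientation: [[-0.624, -0.781, -0.0], [-0.781, 0.624, -0.0], [0.0, 0.0, -1.0]]
ft_force: [1.1, -1.9, 1.6]
finger_gap: -0.0002
grip_force: 0.9
6.4 [ 0.4894 -0.047   0.0712] [-0.2  0.7  0.7]
pin [349.  176.9] 18 -42.3 dwheel from start -0.339
pin [306.2 178.8] 17 47.7 dwheel from start -0.339
red [([276.7, 178.0], 15)]
```

```bash
python3 -m pendant '{"gripper":[0,0,0,0,0],"offset":[[0.18,0.33,0],[0.37,0.66,0],[0.58,0.99,0],[0.58,0.99,0],[0.58,0.99,0]],"delta_rot":[[0,0,0],[0,0,0],[0,0,0],[0,0,0],[0,0,0]]}'; python3 pins.py t7
```

```text
clock: 6.9
position: [0.4949, -0.0373, 0.0712]
orientation: [[-0.624, -0.781, 0.0], [-0.781, 0.624, 0.001], [-0.001, 0.0, -1.0]]
ft_force: [0.1, -0.6, -0.1]
finger_gap: 0.0
grip_force: 0.0
6.95 [ 0.4948 -0.0374  0.0712] [ 0.5 -0.2 -0.6]
pin [309.6 175.8] 16 39.0 dwheel from start -0.491
pin [352.2 180.2] 20 -50.9 dwheel from start -0.489
pin [348.7 222.7] 12 -139.5 dwheel from start -0.465
red [([276.6, 178.1], 14)]
```

The wheel is now about one notch back. I'll retreat, rise, cross to the far side of the tipped pawl arm, and push it back.

```bash
python3 -m pendant '{"gripper":[0,0,0,0,0,0,0,0],"offset":[[-0.15,-0.6,0],[-0.15,-0.6,4],[0,-0.5,8.5],[2.5,2,11],[5.5,4.5,11],[8.5,6.5,11],[11.5,8.5,11],[12.3,8.95,11]],"delta_rot":[[0,0,0],[0,0,0],[0,0,0],[0,0,-0.13],[0,0,-0.27],[0,0,-0.41],[0,0,-0.54],[0,0,-0.54]]}';python3 -m pendant '{"gripper":[0],"offset":[[0,0,0]],"delta_rot":[[0,0,0]]}'; python3 pins.py t8
```

```text
clock: 7.75
position: [0.6195, 0.0531, 0.1799]
orientation: [[-0.938, -0.347, -0.001], [-0.347, 0.938, 0.0], [0.001, 0.0, -1.0]]
ft_force: [-0.5, -0.2, 0.9]
finger_gap: 0.0001
grip_force: 0.0
clock: 7.85
position: [0.6182, 0.052, 0.1801]
orientation: [[-0.936, -0.351, -0.002], [-0.351, 0.936, -0.0], [0.002, 0.0, -1.0]]
ft_force: [-1.0, -1.3, 0.2]
finger_gap: 0.0002
grip_force: 0.0
7.9 [0.6175 0.0514 0.1806] [-1.4 -0.7  0.4]
pin [309.7 175.7] 15 38.6 dwheel from start -0.497
pin [352.6 180. ] 16 -51.1 dwheel from start -0.493
pin [305.1 218.3] 18 129.8 dwheel from start -0.476
pin [348.4 222.4] 15 -139.6 dwheel from start -0.466
red [([276.8, 178.1], 15)]
```

```bash
python3 -m pendant '{"gripper":[0,0,0,0,0,0,0,0],"offset":[[0,0,-3.5],[0,0,-7],[0,0,-7.2],[-1.2,-0.44,-7.2],[-1.9,-0.69,-7.2],[-2.6,-0.95,-7.2],[-3.3,-1.2,-7.2],[-4.0,-1.45,-7.2]],"delta_rot":[[0,0,0],[0,0,0],[0,0,0],[0,0,0],[0,0,0],[0,0,0],[0,0,0],[0,0,0]]}'; python3 -m pendant '{"gripper":[0,0,0],"offset":[[-0.5,-0.18,0],[-0.95,-0.35,0],[-0.95,-0.35,0]],"delta_rot":[[0,0,0],[0,0,0],[0,0,0]]}';python3 pins.py t9; python3 - <<'E'
from h import *
a=manip.snapshot("wrist"); t=cv2.imread("pics/t9.png")
cv2.imwrite("pics/c9.png",np.hstack([cv2.resize(t[150:240,240:345],(420,360)),cv2.resize(a,(380,360))]))
E
```

```text
clock: 8.7
position: [0.5775, 0.037, 0.11]
orientation: [[-0.937, -0.349, 0.001], [-0.349, 0.937, 0.0], [-0.001, -0.0, -1.0]]
ft_force: [-0.5, 0.4, 0.1]
finger_gap: 0.0001
grip_force: 0.1
clock: 9.0
position: [0.5677, 0.0335, 0.1093]
orientation: [[-0.937, -0.349, -0.0], [-0.349, 0.937, -0.0], [0.0, 0.0, -1.0]]
ft_force: [0.4, -0.2, 0.0]
finger_gap: -0.0001
grip_force: 0.0
9.05 [0.5681 0.0336 0.1093] [ 0.3  0.  -0.4]
pin [310.5 175.5] 8 37.3 dwheel from start -0.521
pin [352.2 180.2] 20 -50.9 dwheel from start -0.489
pin [305.1 218.2] 16 129.7 dwheel from start -0.478
pin [348.4 222.4] 15 -139.6 dwheel from start -0.466
red []
```

View pics/c9.png

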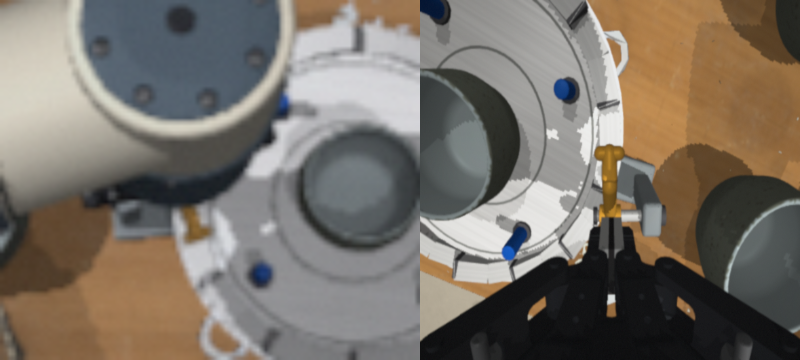

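The arm has tipped past its balance point and the ball now rests on the finger. I'll let it down gently by moving the finger back along the stand's -x, then rise.

```bash
python3 -m pendant '{"gripper":[0,0,0,0,0,0,0,0],"offset":[[-0.6,-0.22,0.2],[-1.2,-0.44,0.4],[-1.8,-0.65,0.5],[-2.4,-0.87,0.4],[-3.0,-1.09,0.3],[-3.6,-1.3,0.2],[-4.2,-1.5,0.2],[-4.6,-1.7,0.2]],"delta_rot":[[0,0,0],[0,0,0],[0,0,0],[0,0,0],[0,0,0],[0,0,0],[0,0,0],[0,0,0]]}'; python3 -m pendant '{"gripper":[0,0,0,0,0,0,0,0],"offset":[[0,0,2],[0,0,6],[-1.5,-2.5,8],[-3,-5,8],[-4.5,-8.5,8],[-5.2,-10.5,8],[-5.2,-10.5,6],[-5.2,-10.5,6]],"delta_rot":[[0,0,0],[0,0,0],[0,0,0.13],[0,0,0.26],[0,0,0.39],[0,0,0.52],[0,0,0.55],[0,0,0.55]]}';python3 pins.py t10; python3 - <<'E'
from h import *
a=manip.snapshot("wrist"); t=cv2.imread("pics/t10.png")
cv2.imwrite("pics/c10.png",np.hstack([cv2.resize(t[150:240,240:345],(420,360)),cv2.resize(a,(380,360))]))
E
```

```text
clock: 9.9
position: [0.5217, 0.0165, 0.1113]
orientation: [[-0.937, -0.349, -0.0], [-0.349, 0.937, -0.0], [0.0, -0.0, -1.0]]
ft_force: [-0.6, -0.4, -0.9]
finger_gap: -0.0
grip_force: 0.0
clock: 10.7
position: [0.4684, -0.0887, 0.1694]
orientation: [[-0.617, -0.787, -0.004], [-0.787, 0.617, 0.001], [0.002, 0.003, -1.0]]
ft_force: [-0.7, 0.2, 0.0]
finger_gap: -0.0005
grip_force: 0.0
10.75 [ 0.4693 -0.0886  0.1706] [0.6 0.2 0.1]
pin [309.6 175.6] 15 38.7 dwheel from start -0.495
pin [352.2 180.2] 20 -50.9 dwheel from start -0.489
red []
```

View pics/c10.png

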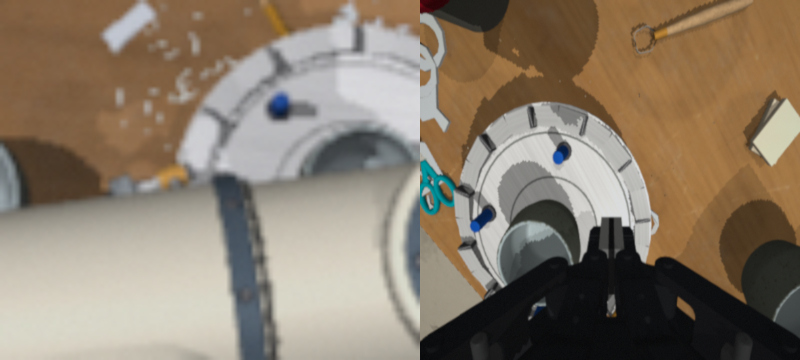

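```bash
python3 -m pendant '{"gripper":[0,0,0,0,0,0,0,0],"offset":[[1.0,2.0,0],[1.95,4.1,0],[1.95,4.1,-2],[1.95,4.1,-6],[1.95,4.1,-9],[1.95,4.1,-10],[2.2,4.6,-10],[2.5,5.05,-10]],"delta_rot":[[0,0,0],[0,0,0],[0,0,0],[0,0,0],[0,0,0],[0,0,0],[0,0,0],[0,0,0]]}'; python3 -m pendant '{"gripper":[0,0,0,0],"offset":[[0.13,0.17,0],[0.26,0.32,0],[0.26,0.32,0],[0.26,0.32,0]],"delta_rot":[[0,0,0],[0,0,0],[0,0,0],[0,0,0]]}';python3 pins.py t11
```

```text
clock: 11.6
position: [0.4969, -0.0373, 0.0731]
orientation: [[-0.616, -0.788, 0.003], [-0.788, 0.616, -0.0], [-0.001, -0.002, -1.0]]
ft_force: [-2.2, -4.0, -0.1]
finger_gap: 0.0001
grip_force: 4.0
clock: 12.0
position: [0.4982, -0.0343, 0.0717]
orientation: [[-0.616, -0.787, 0.001], [-0.787, 0.616, 0.001], [-0.001, -0.0, -1.0]]
ft_force: [-0.4, 0.2, 0.0]
finger_gap: 0.0002
grip_force: 0.0
12.05 [ 0.4981 -0.0345  0.0716] [-0.3 -0.2  0.6]
pin [310.6 174.8] 16 36.3 dwheel from start -0.538
pin [353.  181.8] 20 -54.1 dwheel from start -0.545
pin [347.3 223.5] 14 -142.5 dwheel from start -0.517
red []
```

Force is still low and the wheel is at about -0.54 from the start. I'll go on in small steps to the firm stop.

```bash
for i in 1; do python3 -m pendant '{"gripper":[0,0,0,0],"offset":[[0.08,0.09,0],[0.16,0.18,0],[0.16,0.18,0],[0.16,0.18,0]],"delta_rot":[[0,0,0],[0,0,0],[0,0,0],[0,0,0]]}' | grep -E "pos|ft"; done; python3 pins.py t12;  python3 -m pendant '{"gripper":[0,0,0,0],"offset":[[0.08,0.09,0],[0.16,0.18,0],[0.16,0.18,0],[0.16,0.18,0]],"delta_rot":[[0,0,0],[0,0,0],[0,0,0],[0,0,0]]}'| grep -E "pos|ft"; python3 pins.py t13
```

```text
position: [0.4995, -0.0329, 0.0713]
ft_force: [0.1, -1.8, 0.7]
12.5 [ 0.4995 -0.0329  0.0713] [-0.2 -1.3  1.1]
pin [311.1 174. ] 14 34.7 dwheel from start -0.566
pin [353.1 182. ] 20 -54.7 dwheel from start -0.556
pin [346.5 223.9] 15 -144.2 dwheel from start -0.546
red []
position: [0.5009, -0.0315, 0.0713]
ft_force: [-0.0, -5.2, 1.7]
12.95 [ 0.5009 -0.0315  0.0713] [-1.3 -5.1  1.5]
pin [311.5 173. ] 10 33.0 dwheel from start -0.596
pin [353.5 182.8] 21 -56.3 dwheel from start -0.583
pin [346.1 224.3] 12 -145.3 dwheel from start -0.565
red []
```

5 N at about -0.58 from the start, a reading of roughly -0.55, is the firm stop. I'll retreat and check.

```bash
python3 -m pendant '{"gripper":[0,0,0,0,0,0,0,0],"offset":[[-0.3,-0.5,0],[-0.6,-1.0,0],[-0.6,-1.0,4],[-0.8,-1.2,8],[-2,-4,11],[-4,-8,13],[-6,-12,13],[-8,-16,13]],"delta_rot":[[0,0,0],[0,0,0],[0,0,0],[0,0,0],[0,0,0],[0,0,0],[0,0,0],[0,0,0]]}'; python3 -m pendant '{"gripper":[0,0,0,0],"offset":[[-2,-4,0],[-4,-8,0],[-4,-8,0],[-4,-8,0]],"delta_rot":[[0,0,0],[0,0,0],[0,0,0],[0,0,0]]}'|grep -E "pos|ft";python3 pins.py t14; python3 - <<'E'
from h import *
t=cv2.imread("pics/t14.png"); cv2.imwrite("pics/c14.png",cv2.resize(t[145:255,255:395],None,fx=5.4,fy=5.4,interpolation=cv2.INTER_CUBIC))
E
```

```text
clock: 13.75
position: [0.4206, -0.1919, 0.2022]
orientation: [[-0.616, -0.788, 0.003], [-0.788, 0.616, 0.001], [-0.002, -0.002, -1.0]]
ft_force: [0.4, -0.2, 0.7]
finger_gap: -0.0002
grip_force: 0.0
position: [0.3805, -0.2716, 0.2012]
ft_force: [-0.4, 0.2, 0.4]
14.2 [ 0.381  -0.2709  0.2012] [-0.8  0.2 -0.1]
pin [311.5 173.9] 17 33.9 dwheel from start -0.579
pin [353.5 182.8] 21 -56.3 dwheel from start -0.583
pin [303.5 215.9] 15 124.3 dwheel from start -0.572
pin [344.6 224.1] 8 -147.4 dwheel from start -0.602
red [([285.6, 199.8], 14)]
```

View pics/c14.png

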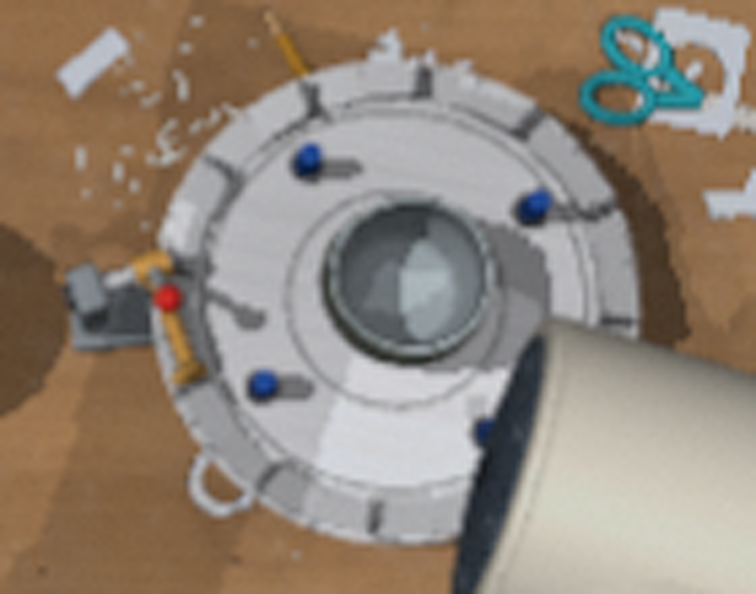

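The ball is at (285.6,199.8), the same as the seated start position of (285.7,199.7). The wheel is against its stop at about -0.55, the cup is centred at crop (410,280), and the robot is clear. Handing in.

```bash
python3 -c "
from cell import manip
print(manip.job_done())"
```

```text
the job is handed in; nothing more can be done
None
```

I handed the job in at about 14 s, but no verdict came back. By the last picture, the wheel is one notch back (about -0.55 rad), the pawl is seated, and the cup is in the middle. I did not re-measure the bottle and tub, but the arm never came near them.

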